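# Swap the control unit in the programming dock

### The arm

A 6-joint arm with a two-finger parallel gripper is mounted at the origin on the work surface. World frame = base frame: x ahead of the robot, y to its left, z up, the work surface at z = 0. Lengths are in m, angles in rad, forces in N, time in s.
With the tool pointing down it reaches from about 0.35 to 0.975 m from the base axis. Payload 4.9 kg.
Tool frame: the origin (TCP) lies on the centre line of the jaws, within the pads' length; the fingertips stand 8 mm ahead of it and the grasp point (between the pads) lies 11 mm behind it; z points along the fingers, y is the direction in which the jaws open and shut (so a half turn about z gives the same grasp; the last joint's range is limited). The gripper opens to 85 mm and grips with 20 to 120 N. Pads are 22 mm wide; open, the fingers measure 114 mm over their backs; the gripper's body (76 mm by 85 mm) begins 54 mm behind the grasp point. The pads swing forward as they close: fully open they stand 13 mm farther back than shut.
Start: joints at [-1.251, 0.053, 1.613, -0, 1.476, -0.119], TCP at [0.266, -0.566, 0.239] pointing down, gripper open.
Joint ranges: [-3.01, 3.01], [-1.01, 2.22], [0.06, 2.58], [-1.02, 4.17], [0.09, 2.62], [-3.14, 3.14]. Speed limits (rad/s): [2.57, 2.57, 3.14, 3.14, 3.14, 3.14].

### API

Orientations are given as a unit quaternion [w, x, y, z].
In Python, from plant import manip gives the robot as it stands.
- The arm moves only by the tool step_arm, never from a script. Its argument "deltas" is a list of rows, each a list of 7 numbers: the shift along the tool's x, y, z in m, then the turn, a rotation vector about the tool's x, y, z in rad, then the gripper command: -1 is fully open, 1 is shut, values between are in proportion. In form: [[dx, dy, dz, ax, ay, az, hand], ...]. A call has 1 to 20 rows; each row is the pose to reach, as a shift and turn from the pose commanded when the call began, along the tool's axes at that moment; what a row does not reach only later rows make up. A row lasts 1/10 s, in which the tool goes at most 50 mm and 8.59 degrees, less where a joint would pass 70% of its speed; a pose out of reach is approached as far as the arm can. A call with a gripper value outside its range is refused whole. The fingers move at their own pace and stop on an object; the grip force is fixed at half the most. Time passes only in rows, so rows that repeat a pose let the fingers close. It gives the time, the measured TCP pose, the force and the opening at its end, in the units of the state.
- manip.state(): the state, without advancing time (a new reading comes with each control period).
- manip.grab_frame(name): name is "scene" or "top"; returns the picture (400x640x3 uint8, red, green, blue); there is no depth.
- manip.get_calibration(name): a dict with "fov_y" (degrees; the focal length in pixels is half the picture's height over the tangent of half this angle, whatever the lens; pixels are square), "cx", "cy" (the principal point, pixels), "dist_coeffs" ([k1, k2, p1, p2, k3] as OpenCV has them; the pictures are not rectified), "R" (3x3) and "t" (3): a world point X has camera coordinates R X + t. Camera axes: x right, y down, z forward; pixel columns grow to the right and rows downward; lengths in m; the calibration is good to about 2 mm. A picture is of the moment at which its call begins. get_calibration takes no time and is no camera call.
- manip.job_done(): hands the job in, once; it reports no verdict.
The state is a dict: "time": time; "joint_pos": joint angles; "joint_vel": joint speeds; "joint_efforts": joint torques, N m; "tool_pos": TCP position; "tool_rot": TCP orientation; "contact_force": force on the tool from outside, world axes, zero at the start; "ft_torque": the same for the moment, N m; "gripper_width": opening from 0.0 (shut) to 1.0 (fully open).
Only numpy, scipy, OpenCV 4.12 (cv2) and the standard library are available. Lean on these libraries where they do the work, as an engineer would, in place of code of your own. Each camera call takes 0.05 s, during which the arm holds its last target.

### The job

Swap the control units in the programming dock: push the dock's red ejector tab all the way in so that the finished unit (green label) slides out onto the shelf, and let the ejector spring back. Then, with the orange push stick in the gripper, press the next unit (yellow label) flat against the green fence before it reaches the ejector, and feed it along, keeping it on the fence, until it is fully home against the contact head. Never touch the units with the gripper or arm, only with the stick and ejector; finally stand the stick back on its long base on the table, clear of the dock, leaving the other things where they are.

Things in the scene. Friction and masses are not known exactly. Their poses are not given: they have to be found in the camera images.
- dock: Fixed programming dock. Origin: table level, under the green fence's face. +y: feed direction along the fence, to the grey contact head; +x: square off the fence over the black deck; z up. In its frame, mm: deck top z 6, x -40 to 90, y -180 to 240. Fence face x 0, 12 thick, y -175 to 190, top z 18. Contact head (end stop): face at y 190, x 0 to 75, top z 56.
- bay (a point): Where the centre of a unit lies when fully home in the bay, touching fence and contact head (dock frame x 32, y 135, z 20 mm). Axes as the dock's.
- outfeed (a point): Middle of the outfeed shelf, beside the bay on the side away from the fence: black plate level with the deck, at dock frame x 120, y 137, z 6 mm. The shelf spans x 85 to 180, y 60 to 215; its 10 mm high rim has its inner face at x 170.
- ejector (a joint): Travel of the spring ejector, m: 0 at rest, 0.085 fully pressed (hard stop), along the dock's +x. Spring 2.5 N at rest to 7 N fully pressed, plus about 2 N to slide a unit; it returns when let go. Its steel pusher (dock y 111 to 159, z 21 to 33 mm) passes above the fence, pushes the unit in the bay onto the shelf and blocks the bay until back.
- ejector_tab (a point): Centre of the pressing face (towards dock -x, the robot's side) of the red upright ejector tab, 44 mm above the dock's deck, 50 mm above the table. Tab 50 mm wide (dock y), 10 thick, 21 to 67 mm above the table. Behind the face it is free down to the table (the 6 mm deck ends 3 mm behind it). Low guides either side of the slide (dock x -39 to -13, top 28 mm).
- done_unit_center (a point): Centre of the finished control unit: aluminium box with green label, 64 mm (its x) x 110 mm (its y, black connector end at +y) x 28 mm high, about 0.35 kg. Stands in the dock's bay, within a few mm of fence and contact head.
- next_unit_center (a point): Centre of the next control unit: the same box, 64 x 110 x 28 mm, with yellow label, about 0.35 kg. Stands on the deck near the start of the fence, 6 to 25 mm off it and slightly askew, its connector end (+y) towards the contact head.
- stick_grip (a point): Grip point in the upright handle of the orange push stick, 58 mm above its underside; x axis towards the nose. Shoe: straight bar 190 x 30 x 22 mm high, flat black nose 125 mm ahead of this point, tail 65 mm behind. Handle: 50 mm long (25 either side), 30 wide, top 75 mm above the underside. 0.15 kg. Stands on its shoe on the table beside the deck.
- tape: Bystander: roll of green tape, 72 mm across, 24 mm high.
- screwdriver: Bystander: screwdriver 170 mm long, lying behind the fence on the robot's side, parallel to it or nearly.
- carton: Bystander: white carton 55 x 110 x 40 mm.
- can: Bystander: grey jar with black cap, 68 mm across, 90 mm high.

How it is judged:
On the way, in this order (a step that is already met when the one before it is completed fails the run):
1. the ejector is pressed in and the finished unit is out of the bay (value of joint ejector above 0.072 m and x of done_unit_center in the frame of dock above 0.103 m), for 0.05 s.
2. ejector back at rest, stick in the gripper, next unit flat against the fence (gap under 3 mm) before its front reaches the ejector (value of joint ejector below 0.006 m and contact force between the fingers and stick above 1 N and x of next_unit_center in the frame of dock below 0.035 m and angle between the y axis of next_unit_center and the y axis of dock, either way round below 0.04 rad and y of next_unit_center in the frame of dock below 0.05 m), for 0.1 s.
3. next unit fed home with the held stick (contact force between the fingers and stick above 1 N and y of next_unit_center in the frame of dock above 0.13 m and x of next_unit_center in the frame of dock below 0.036 m and angle between the y axis of next_unit_center and the y axis of dock, either way round below 0.05 rad), for 0.1 s.
At the end, for the whole second after the job is handed in: Next unit within 5 mm of contact head, 4 mm of fence, 0.05 rad of square; finished unit flat on shelf, centre 103-150 mm from the fence and 90-180 mm along it; ejector at rest; stick upright on its shoe on the table (0.1 rad), touching neither dock nor units; all at rest (y of next_unit_center in the frame of dock above 0.13 m and x of next_unit_center in the frame of dock below 0.036 m and angle between the y axis of next_unit_center and the y axis of dock, either way round below 0.05 rad and x of done_unit_center in the frame of dock between 0.103 and 0.15 m and y of done_unit_center in the frame of dock between 0.09 and 0.18 m and angle between each of done_unit_center, next_unit_center, stick_grip's own z axis and vertical below 0.1 rad and value of joint ejector below 0.006 m and linear speed of each of next_unit, done_unit, stick below 0.02 m/s and height (world z) of stick_grip between 0.052 and 0.063 m and contact force between stick and dock below 0.05 N and contact force between stick and next_unit below 0.05 N and contact force between stick and done_unit below 0.05 N).
It fails at once if the next unit leaves the fence (gap over 7 mm, or over 0.12 rad askew) once its front has reached the ejector (y of next_unit_center in the frame of dock above 0.05 m and (x of next_unit_center in the frame of dock above 0.039 m or angle between the y axis of next_unit_center and the y axis of dock, either way round above 0.12 rad)).
It fails at once if the gripper or arm touches a unit (contact force between any of the fingers, the arm and next_unit above 0.5 N or contact force between any of the fingers, the arm and done_unit above 0.5 N).
It fails at once if a unit is lifted or tipped (height (world z) of any of next_unit_center, done_unit_center above 0.035 m or angle between any of next_unit_center, done_unit_center's own z axis and vertical above 0.25 rad).
It fails at once if a bystander is moved more than 20 mm (distance of any of tape, screwdriver, carton, can from where it was at the start of the episode above 0.02 m).
It also fails if it takes over 67 s, if anything falls off the work surface, if the arm or the gripper's body presses on something with over 40 N, if the wrist force passes 120 N, or if a joint passes its speed limit or range.

## Working session

There is one attempt and no reset: what is moved stays moved. The work goes in short steps, Python scripts to look and compute and a tool call to move; the robot and the scene stay as the last step left them, time stands still between calls to the robot, and variables do not carry over. Pictures are saved under pics/ and viewed, and the job is handed in when it is done.

Besides the shell and the picture viewer there is one more tool, called after "Call:" by a JSON object that holds its "op" and its "data". step_arm: Moves the arm, as the interface text tells. Its arguments: {"type":"object","properties":{"deltas":{"type":"array"}},"required":["deltas"]}

```bash
mkdir -p pics
python3 - <<'E'
from plant import manip
import cv2
print(manip.state())
for n in("scene","top"):
    c=manip.get_calibration(n); print(n,c)
    cv2.imwrite(f"pics/{n}0.png",manip.grab_frame(n)[:,:,::-1])
E
```

```text
{'time': 0.0, 'joint_pos': array([-1.25100177e+00,  5.34037092e-02,  1.61428377e+00,  3.21028372e-05,
        1.47600889e+00, -1.18987168e-01]), 'joint_vel': array([-9.59474231e-04,  1.50872321e-05, -1.01266067e-03, -1.00708899e-03,
       -2.32076804e-03,  1.00938733e-03]), 'joint_efforts': array([ 7.92059072e-04, -3.93679941e+01, -3.70175457e+01, -2.35314377e-05,
        7.08013598e-03, -1.96632151e-06]), 'tool_pos': array([ 0.26534747, -0.56520918,  0.23804007]), 'tool_rot': array([-1.04816243e-03,  9.76029994e-01,  2.17633509e-01, -8.95358175e-05]), 'contact_force': array([-0.25740043, -0.23956803,  0.48405336]), 'ft_torque': array([ 0.00202974, -0.01221757, -0.02864305]), 'gripper_width': 0.9985876078318329}
scene {'fov_y': 56.92520840028416, 'cx': 323.54745896332264, 'cy': 204.2709260466733, 'dist_coeffs': array([-0.01663352,  0.        ,  0.        ,  0.        ,  0.        ]), 'R': array([[ 0.17050877,  0.98525443,  0.01415893],
       [ 0.56659436, -0.08627875, -0.81946739],
       [-0.80616226,  0.14774875, -0.57295089]]), 't': array([-0.10353664, -0.28014099,  1.49939842])}
top {'fov_y': 49.59094899144563, 'cx': 314.5845803690919, 'cy': 197.03394430021325, 'dist_coeffs': array([-0.02398201,  0.        ,  0.        ,  0.        ,  0.        ]), 'R': array([[ 0.02818387, -0.99954741,  0.01051871],
       [-0.99727098, -0.0288349 , -0.06796421],
       [ 0.06823675, -0.00857451, -0.99763231]]), 't': array([-0.0137566 ,  0.56524769,  1.31136627])}
```

View pics/top0.png

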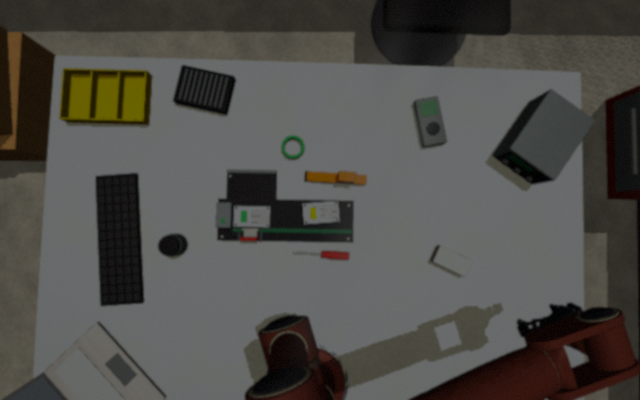

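View pics/scene0.png

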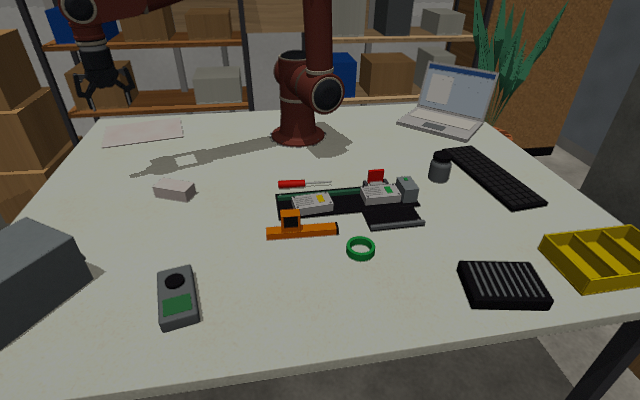

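Top view: dock at px (217–354, 200–242), with the red tab at (249,238) and the stick at (335,178). The next unit is at (322,212) and the done unit at (252,216). I'll zoom in.

Run:
```python
import cv2
a=cv2.imread("pics/top0.png")[125:275,200:385]
cv2.imwrite("pics/t0z.png",cv2.resize(cv2.convertScaleAbs(a,alpha=1.6),None,fx=4.2,fy=4,interpolation=cv2.INTER_CUBIC) if 0 else cv2.resize(cv2.convertScaleAbs(a,alpha=1.6),None,fx=4,fy=4,interpolation=cv2.INTER_CUBIC))
a=cv2.imread("pics/scene0.png")[150:270,260:440]
cv2.imwrite("pics/s0z.png",cv2.resize(cv2.convertScaleAbs(a,alpha=1.3),None,fx=4,fy=4,interpolation=cv2.INTER_CUBIC))
```

```text
(no output)
```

View pics/t0z.png

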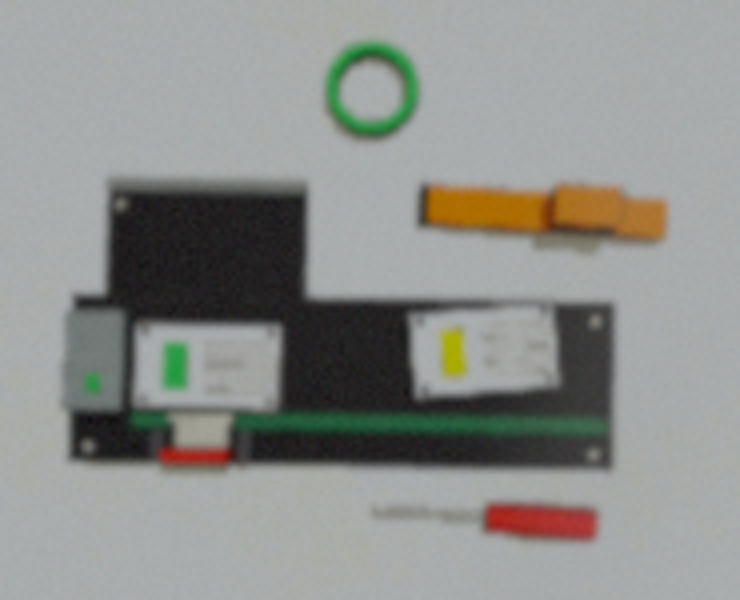

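View pics/s0z.png

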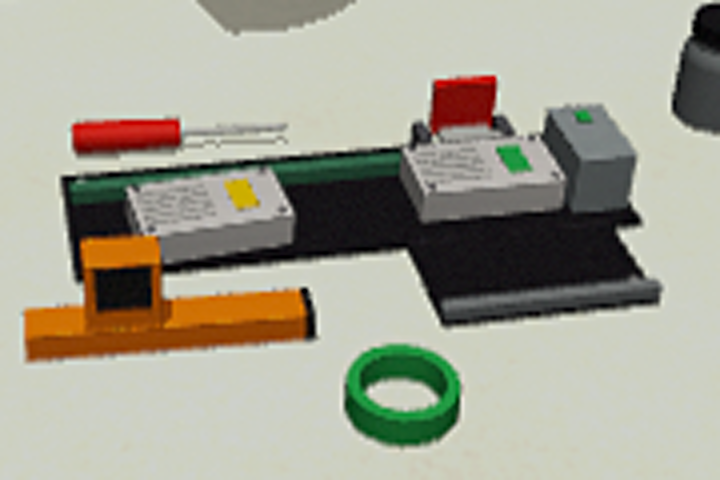

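```bash
cat > h.py <<'E'
import numpy as np, cv2
from plant import manip
def cal(n):
    c=manip.get_calibration(n); f=200/np.tan(np.radians(c["fov_y"])/2)
    K=np.array([[f,0,c["cx"]],[0,f,c["cy"]],[0,0,1.]]); return K,c["dist_coeffs"],c["R"],c["t"]
def ray(n,px,z):
    K,d,R,t=cal(n); px=np.asarray(px,float).reshape(-1,1,2)
    u=cv2.undistortPoints(px,K,d)[:,0]; D=np.c_[u,np.ones(len(u))]@R; C=-R.T@t
    s=(z-C[2])/D[:,2]; return C+s[:,None]*D
def proj(n,X):
    K,d,R,t=cal(n); return cv2.projectPoints(np.asarray(X,float).reshape(-1,3),cv2.Rodrigues(R)[0],t,K,d)[0][:,0]
def Tdock(o,th):
    c,s=np.cos(th),np.sin(th); return lambda p: np.array([o[0]+c*p[0]-s*p[1], o[1]+s*p[0]+c*p[1]])
def up(img,box,k=4):
    x0,y0,x1,y1=box
    return cv2.resize(img[y0:y1,x0:x1],None,fx=k,fy=k,interpolation=cv2.INTER_CUBIC)
def mask_rect(n,img,box,fn,z,k=4):
    """largest blob in box -> world minAreaRect on plane z (x,y,m)"""
    x0,y0,x1,y1=box; u=up(img,box,k); m=fn(u.astype(int)).astype(np.uint8)
    cs,_=cv2.findContours(m,cv2.RETR_EXTERNAL,cv2.CHAIN_APPROX_NONE); c=max(cs,key=cv2.contourArea)
    p=(c[:,0].astype(float)+.5)/k-.5+[x0,y0]
    w=ray(n,p,z)[:,:2]; r=cv2.minAreaRect((w*1000).astype(np.float32)); return r,w,p
E
python3 - <<'E'
from h import *
rgb=cv2.imread("pics/top0.png")[:,:,::-1]
dark=lambda u:u.max(2)<85
r,w,p=mask_rect("top",rgb,(205,185,365,255),lambda u:(u.max(2)<75)|((u[:,:,1]-u[:,:,0]>15)),0.006)
print("deckish",r)
green=lambda u:(u[:,:,1]-u[:,:,0]>22)
r,w,p=mask_rect("top",rgb,(225,222,360,240),green,0.018); print("fence",r)
orange=lambda u:(u[:,:,0]-u[:,:,2]>50)
r,w,p=mask_rect("top",rgb,(300,165,372,190),orange,0.022); print("stick",r)
red=lambda u:(u[:,:,0]-u[:,:,2]>45)&(u[:,:,0]-u[:,:,1]>45)
r,w,p=mask_rect("top",rgb,(230,230,265,245),red,0.067); print("tab",r)
bright=lambda u:(u.min(2)>80)|(u[:,:,0]-u[:,:,2]>60)
r,w,p=mask_rect("top",rgb,(298,199,346,227),bright,0.034); print("next",r)
r,w,p=mask_rect("top",rgb,(232,203,272,228),lambda u:u.min(2)>80,0.034); print("done",r)
print(rgb[212,240],rgb[250,300],rgb[208,290],rgb[190,290])
# dock by corner clicks
px=np.array([[612,467],[613,303],[70,460],[74,295]])/4+[200,125]-.5+.125
print(ray("top",px,0.006))
E
```

```text
deckish ((513.7234497070312, 92.96405792236328), (177.17388916015625, 422.11669921875), 1.602128028869629)
fence ((461.9442443847656, 30.551513671875), (12.803448677062988, 280.0421447753906), 0.6644863486289978)
stick ((629.9328002929688, -60.99420928955078), (183.12701416015625, 34.90914535522461), 88.6042709350586)
tab ((435.0308532714844, 194.4296417236328), (9.524970054626465, 50.735416412353516), 1.638350486755371)
next ((519.3896484375, -17.14554214477539), (64.06803131103516, 108.92481231689453), 7.367384910583496)
done ((501.3133239746094, 192.15689086914062), (61.950592041015625, 107.7508316040039), 0.009340700693428516)
[ 86 105  92] [102 103 104] [24 20 21] [108 108 109]
[[ 0.43256566 -0.11899101  0.006     ]
 [ 0.55935957 -0.11692279  0.006     ]
 [ 0.42616825  0.29872126  0.006     ]
 [ 0.55351107  0.30108746  0.006     ]]
```

Run:
```python
from h import *
rgb=cv2.imread("pics/top0.png")[:,:,::-1].astype(float)
g=rgb.mean(2)
def cross(n,g,scan,lo,lvl):
    pass
def edge(cols=None,rows=None,rng=None,z=.006,ch=g,lvl=60):
    out=[]
    for c in (cols if cols is not None else rows):
        a,b=rng; v=ch[a:b,c] if cols is not None else ch[c,a:b]
        s=np.sign(v-lvl); k=np.where(s[1:]!=s[:-1])[0]
        if len(k)!=1: continue
        k=k[0]; q=a+k+(lvl-v[k])/(v[k+1]-v[k]); out.append((c,q) if cols is not None else (q,c))
    w=ray("top",out,z)[:,:2]; 
    for _ in range(3):
        m=w.mean(0); d=np.linalg.svd(w-m)[2][0]; n=np.array([-d[1],d[0]]); e=(w-m)@n
        k=abs(e)<max(.001,2*e.std()); 
        w=w[k]
    return m,d,len(w),e.std()
for nm,a in dict(bottom=dict(cols=range(266,350),rng=(236,249)),top=dict(cols=range(282,306),rng=(194,206)),top2=dict(cols=range(348,353),rng=(194,206)),right=dict(rows=range(203,240),rng=(348,360)),left=dict(rows=range(228,240),rng=(212,222)),shelftop=dict(cols=range(229,276),rng=(160,178)),shelfR=dict(rows=range(175,198),rng=(270,282))).items():
    m,d,k,s=edge(**a); print(nm,m.round(4),"ang",(np.degrees(np.arctan2(d[1],d[0]))%180).round(2),k,s.round(5))
gr=rgb[:,:,1]-rgb[:,:,0]
for c in (285,340): print(gr[224:236,c].round(), rgb[224:236,c,1])
```

```text
bottom [0.43   0.0248] ang 90.8 80 0.00038
top [0.556  0.0736] ang 91.14 20 0.00011
top2 [ 0.5572 -0.1111] ang 79.88 3 0.00037
right [ 0.4957 -0.1163] ang 0.28 31 0.00029
left [0.4474 0.2992] ang 2.44 10 9e-05
shelftop [0.6401 0.1985] ang 90.59 43 0.00023
shelfR [0.5962 0.1234] ang 0.96 21 0.00021
[-2. -1. -1.  7. 21. 32. 36. 33. 22. 10.  3. -4.] [21. 22. 17. 30. 43. 55. 57. 52. 44. 29. 21. 17.]
[-1. -1. -1.  1.  5. 17. 24. 27. 25. 16.  5.  3.] [33. 33. 34. 34. 41. 51. 61. 63. 59. 49. 39. 37.]
```

Run:
```python
from h import *
rgb=cv2.imread("pics/top0.png")[:,:,::-1].astype(float)
K,d,R,t=cal("top"); print("C",-R.T@t)
o=rgb[:,:,0]-rgb[:,:,2]
np.set_printoptions(linewidth=200)
for c in (312,322,332,343,352,361): print(c,o[168:192,c].astype(int))
for r in (176,178,180): print(r,o[r,300:312].astype(int),o[r,330:370].astype(int), rgb[r,300:310].mean(1).astype(int))
T=Tdock((.4679,.0614),.0145)
def P(x,y,z): return [*T((x/1000,y/1000)),z/1000]
pts=[P(-40,-180,6),P(90,-180,6),P(0,190,18),P(0,-175,18),P(-12,-175,18),P(180,60,6),P(180,215,6),P(75,190,56),P(0,190,56),P(-43,110,67),P(-43,160,67),P(-33,110,67),P(-33,160,67)]
for n in ("top","scene"):
    im=cv2.imread(f"pics/{n}0.png"); b=(200,150,370,255) if n=="top" else (260,150,440,270)
    u=cv2.convertScaleAbs(up(im,b),alpha=1.5)
    for q in proj(n,pts): cv2.circle(u,tuple(int(v) for v in ((q-b[:2]+.5)*4)),3,(255,0,255),1)
    cv2.imwrite(f"pics/ov_{n}.png",u)
```

```text
C [0.47460946 0.01379281 1.34682268]
312 [ -3  -3   5  27  62  97 108 106 108 108 107 102  81  44  17   5  -1  -2  -3  -3  -3  -3  -3  -3]
322 [ -3  -2   1  15  45  82 107 107 108 108 108 107 100  65  29  10   3  -2  -2  -1  -1  -2  -2  -3]
332 [ -3  -3  -3   5  25  58  86 100 104 101 106 102 100  91  57  22   6   1  -2   0  -2  -2  -1  -2]
343 [-3  2 12 35 67 83 86 88 88 87 89 84 70 49 26 17 14 11  9  4  1 -1 -2 -1]
352 [-2 -1  4 22 51 71 78 80 80 78 78 79 71 53 31 20 10  6  0 -2 -2 -2 -1 -1]
361 [-4 -3 -2 -3 -3  4 23 53 71 77 78 75 76 77 75 65 40 17  4 -1 -2 -1 -2 -2]
176 [ -3  -3  -3  -1   2  11  48  92 104 107 108 107] [107 108 104 103  98  87  77  62  69  84  92  89  88  88  86  88  84  84  81  81  81  78  80  76  74  71  72  74  72  72  72  71  71  71  69  60  36  10  -1  -3] [108 107 106  99  75  46  41  50  59  58]
178 [ -4  -4  -4  -2   3  11  48  88 104 107 109 108] [106 105 106 101 100  90  76  66  77  86  92  90  88  89  86  84  84  84  82  82  80  80  78  77  74  68  72  73  77  76  76  78  80  79  77  62  36   9  -1  -1] [107 107 107  97  73  46  40  51  57  58]
180 [-4 -4 -4 -1  2 10 28 53 62 67 71 77] [ 97 101 100  99  93  84  74  58  58  64  68  70  70  70  71  77  77  74  74  75  70  72  71  72  74  71  73  79  76  78  78  76  79  79  78  59  28   7  -1  -2] [108 107 106  96  71  46  45  49  56  57]
```

View pics/ov_top.png

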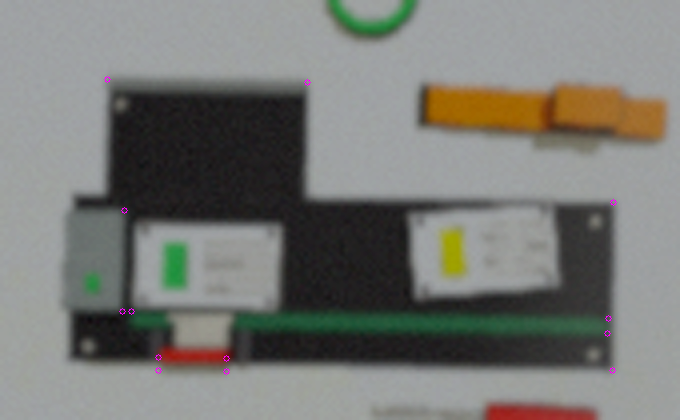

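View pics/ov_scene.png

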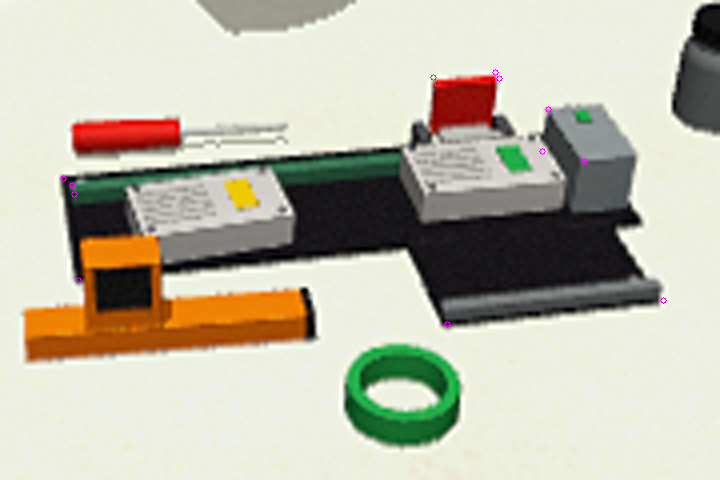

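Run:
```python
from h import *
far=ray("top",[[312,171.75],[322,172.22],[332,172.85],[361,175.0]],.022)[:,:2]
print(far); pf=np.polyfit(far[:,1],far[:,0],1); print("slope dx/dy",pf)
print("nose",ray("top",[[304.0,177]],.022),"tail",ray("top",[[365.95,180]],.022), "tail top",)
hf=ray("top",[[343,171.5],[352,172.0]],.075); print("handle far edge",hf)
hx=ray("top",[[337.0,177],[337.5,175]],.075); print("handle front",hx)
# scene handle top: zoom corners (82,240),(160,238) 
print("scene handle top far/near", ray("scene",np.array([[82,240],[160,238],[86,254],[160,251]])/4+[260,150]-.4,.075))
print("scene shoe near-bottom nose/tail", ray("scene",np.array([[312,340],[28,360]])/4+[260,150]-.4,.0))
sd=ray("top",np.array([[372,514],[597,522]])/4+[200,125]-.4,.012); print("screwdriver",sd)
```

```text
[[ 0.64301228  0.01256284]
 [ 0.64246558 -0.01826761]
 [ 0.64142477 -0.04912264]
 [ 0.63741362 -0.13870394]]
slope dx/dy [0.03837223 0.64293562]
nose [[0.62603728 0.0366991  0.022     ]] tail [[ 0.62237587 -0.15429368  0.022     ]] tail top
handle far edge [[ 0.63973534 -0.07905949  0.075     ]
 [ 0.63903927 -0.10574749  0.075     ]]
handle front [[ 0.6228488  -0.06170041  0.075     ]
 [ 0.62883778 -0.06303337  0.075     ]]
scene handle top far/near [[ 0.60959092 -0.11483186  0.075     ]
 [ 0.61496497 -0.06507985  0.075     ]
 [ 0.62515335 -0.11347387  0.075     ]
 [ 0.62904972 -0.06675327  0.075     ]]
scene shoe near-bottom nose/tail [[ 0.64242352  0.03204126  0.        ]
 [ 0.63392325 -0.15593919  0.        ]]
screwdriver [[ 0.39188581  0.06478934  0.012     ]
 [ 0.39052388 -0.10776038  0.012     ]]
```

Call:
{"op": "step_arm", "data": {"deltas": [[0.371,-0.285,0,0,0,0.424,1],[0.371,-0.285,0,0,0,0.424,1],[0.371,-0.285,0,0,0,0.424,1],[0.371,-0.285,0,0,0,0.424,1],[0.371,-0.285,0,0,0,0.424,1],[0.371,-0.285,0,0,0,0.424,1],[0.371,-0.285,0,0,0,0.424,1],[0.371,-0.285,0,0,0,0.424,1],[0.371,-0.285,0,0,0,0.424,1],[0.431,-0.637,0.08,0,0,0.424,1],[0.431,-0.637,0.08,0,0,0.424,1],[0.431,-0.637,0.08,0,0,0.424,1],[0.431,-0.637,0.08,0,0,0.424,1],[0.431,-0.637,0.08,0,0,0.424,1],[0.431,-0.637,0.08,0,0,0.424,1],[0.431,-0.637,0.08,0,0,0.424,1],[0.431,-0.637,0.08,0,0,0.424,1],[0.431,-0.637,0.08,0,0,0.424,1],[0.431,-0.637,0.08,0,0,0.424,1]]}}

```text
time: 2.0
tool_pos: [0.3846, 0.1942, 0.1588]
tool_rot: [0.0, 1.0, 0.008, -0.0]
contact_force: [-0.1, 0.1, -0.2]
gripper_width: 0.0
```

Call:
{"op": "step_arm", "data": {"deltas": [[0,0,0.05,0,0,0,1],[0,0,0.1,0,0,0,1],[0,0,0.113,0,0,0,1],[0.012,0,0.113,0,0,0,1],[0.024,0,0.113,0,0,0,1],[0.03,0,0.113,0,0,0,1],[0.035,0,0.113,0,0,0,1],[0.035,0,0.113,0,0,0,1]]}}

```text
time: 2.8
tool_pos: [0.4209, 0.1945, 0.0472]
tool_rot: [-0.0, 1.0, 0.007, 0.0]
contact_force: [-1.9, 0.0, 2.2]
gripper_width: 0.003
```

Run:
```python
from h import *
print(manip.state()["contact_force"])
for n,b in (("top",(200,165,370,270)),("scene",(260,110,440,230))):
    im=manip.grab_frame(n)[:,:,::-1]; cv2.imwrite(f"pics/{n}1.png",cv2.convertScaleAbs(up(im,b),alpha=1.5))
```

```text
[-1.92211632  0.01325377  2.21933118]
```

View pics/scene1.png

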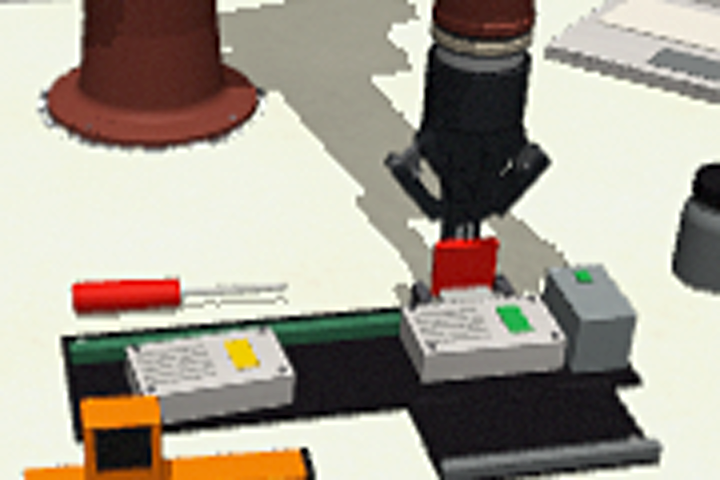

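Call:
{"op": "step_arm", "data": {"deltas": [[0.006,0,0,0,0,0,1],[0.012,0,0,0,0,0,1],[0.018,0,0,0,0,0,1],[0.024,0,0,0,0,0,1],[0.03,0,0,0,0,0,1],[0.036,0,0,0,0,0,1],[0.042,0,0,0,0,0,1],[0.048,0,0,0,0,0,1],[0.054,0,0,0,0,0,1],[0.06,0,0,0,0,0,1],[0.066,0,0,0,0,0,1],[0.072,0,0,0,0,0,1],[0.072,0,0,0,0,0,1]]}}

```text
time: 4.2
tool_pos: [0.491, 0.1954, 0.046]
tool_rot: [0.0, 1.0, 0.008, -0.002]
contact_force: [-6.8, -0.6, 3.5]
gripper_width: 0.004
```

Call:
{"op": "step_arm", "data": {"deltas": [[0.004,0,0,0,0,0,1],[0.008,0,0,0,0,0,1],[0.011,0,0,0,0,0,1],[0.013,0,0,0,0,0,1],[0.014,0,0,0,0,0,1],[0.014,0,0,0,0,0,1]]}}

```text
time: 4.8
tool_pos: [0.5025, 0.1956, 0.0459]
tool_rot: [0.001, 1.0, 0.008, -0.005]
contact_force: [-14.9, -2.7, 9.9]
gripper_width: 0.0
```

Run:
```python
from h import *
print(manip.state()["contact_force"])
for n,b in (("top",(200,165,370,270)),("scene",(260,110,440,230))):
    im=manip.grab_frame(n)[:,:,::-1]; cv2.imwrite(f"pics/{n}2.png",cv2.convertScaleAbs(up(im,b),alpha=1.5))
```

```text
[-14.92482737  -2.65474189   9.90897875]
```

View pics/scene2.png

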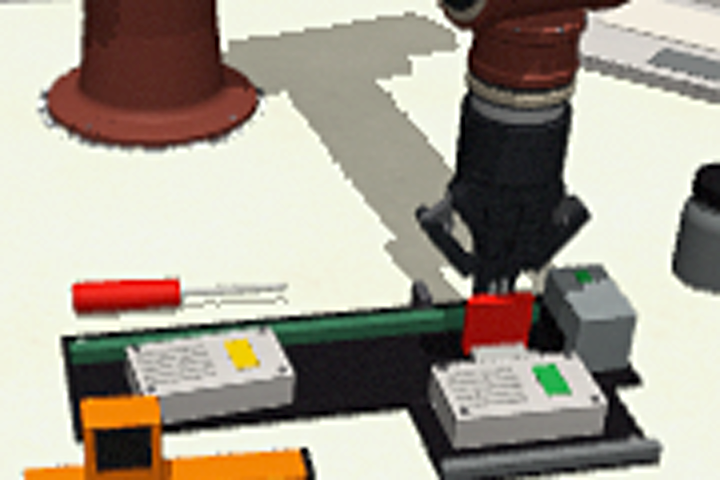

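The ejector is at its hard stop (force jumped to 15 N) and the finished unit is on the shelf. Next I back off.

Call:
{"op": "step_arm", "data": {"deltas": [[-0.01,0,0,0,0,0,1],[-0.025,0,0,0,0,0,1],[-0.05,0,0,0,0,0,1],[-0.075,0,0,0,0,0,1],[-0.1,0,0,0,0,0,1],[-0.118,0,-0.02,0,0,0,1],[-0.118,0,-0.07,0,0,0,-1],[-0.118,0,-0.12,0,0,0,-1],[-0.118,0,-0.15,0,0,0,-1]]}}

```text
time: 5.8
tool_pos: [0.3896, 0.1946, 0.201]
tool_rot: [-0.001, 1.0, 0.008, 0.004]
contact_force: [-0.1, 0.3, 0.5]
gripper_width: 0.506
```

Run:
```python
from h import *
print(manip.state()["tool_pos"],manip.state()["tool_rot"])
im=manip.grab_frame("top")
b=(200,165,370,270); cv2.imwrite("pics/top3.png",cv2.convertScaleAbs(up(im[:,:,::-1],b),alpha=1.5))
bright=lambda u:(u.min(2)>70)|(u[:,:,0]-u[:,:,2]>60)
T=np.array([[np.cos(.0145),np.sin(.0145)],[-np.sin(.0145),np.cos(.0145)]])
def dk(r): return (T@(np.array(r[0])-[467.9,61.4])).round(1),np.round(r[1],1),round(r[2]-np.degrees(.0145),2)
r,w,p=mask_rect("top",im,(298,199,346,227),bright,0.034); print("next",dk(r))
r,w,p=mask_rect("top",im,(230,176,274,212),lambda u:u.min(2)>70,0.034); print("done",dk(r))
r,w,p=mask_rect("top",im,(230,230,265,245),lambda u:(u[:,:,0]-u[:,:,2]>45)&(u[:,:,0]-u[:,:,1]>45),0.067); print("tab",dk(r))
```

```text
[0.38958428 0.19463295 0.20096364] [-0.00100086  0.9999631   0.00767771  0.00372284]
next (array([ 53.6, -82. ]), array([ 75.1, 145.2]), np.float64(0.82))
done (array([115.9, 131.3]), array([ 64.8, 110.9]), np.float64(0.82))
tab (array([-31.7, 133.5]), array([11. , 50.7]), np.float64(0.81))
```

View pics/top3.png

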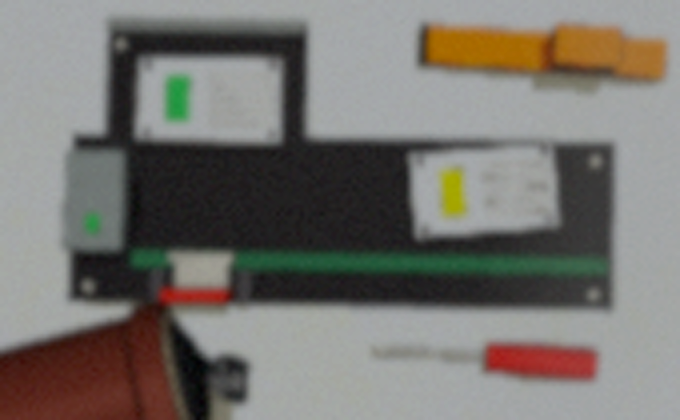

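Call:
{"op": "step_arm", "data": {"deltas": [[0.23,0.287,0,0,0,-1.518,-1],[0.23,0.287,0,0,0,-1.518,-1],[0.23,0.287,0,0,0,-1.518,-1],[0.23,0.287,0,0,0,-1.518,-1],[0.23,0.287,0,0,0,-1.518,-1],[0.23,0.287,0,0,0,-1.518,-1],[0.23,0.287,0,0,0,-1.518,-1],[0.23,0.287,0,0,0,-1.518,-1],[0.23,0.287,0,0,0,-1.518,-1],[0.23,0.287,0,0,0,-1.518,-1],[0.23,0.287,0.05,0,0,-1.518,-1],[0.23,0.287,0.05,0,0,-1.518,-1],[0.23,0.287,0.05,0,0,-1.518,-1]]}}

```text
time: 7.15
tool_pos: [0.6212, -0.0892, 0.1447]
tool_rot: [-0.001, 0.721, 0.693, -0.001]
contact_force: [0.1, -0.3, 1.1]
gripper_width: 1.0
```

Call:
{"op": "step_arm", "data": {"deltas": [[0.001,0.003,0.04,0,0,0,-1],[0.001,0.003,0.08,0,0,0,-1],[0.001,0.003,0.098,0,0,0,-1],[0.001,0.003,0.098,0,0,0,-1]]}}

```text
time: 7.55
tool_pos: [0.6239, -0.0882, 0.0464]
tool_rot: [-0.002, 0.721, 0.693, -0.001]
contact_force: [-0.2, 0.7, 0.1]
gripper_width: 0.999
```

Run:
```python
from h import *
print(manip.state()["contact_force"])
for n,b in (("scene",(240,110,420,240)),):
    im=manip.grab_frame(n)[:,:,::-1]; cv2.imwrite(f"pics/{n}4.png",cv2.convertScaleAbs(up(im,b),alpha=1.5))
```

```text
[-0.22808406  0.69609257  0.10256001]
```

View pics/scene4.png

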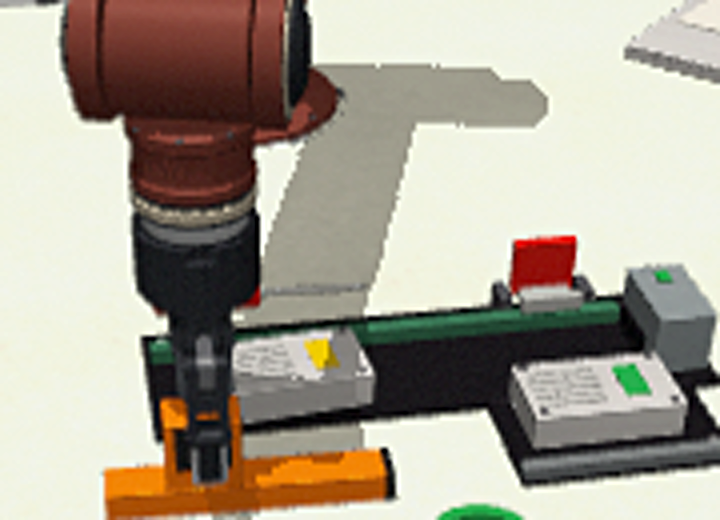

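Call:
{"op": "step_arm", "data": {"deltas": [[0,0,0,0,0,0,1],[0,0,0,0,0,0,1],[0,0,0,0,0,0,1],[0,0,0,0,0,0,1],[0,0,0,0,0,0,1],[0,0,0,0,0,0,1]]}}

```text
time: 8.2
tool_pos: [0.6264, -0.089, 0.0498]
tool_rot: [0.001, 0.72, 0.694, 0.001]
contact_force: [1.0, -0.2, 5.8]
gripper_width: 0.341
```

Call:
{"op": "step_arm", "data": {"deltas": [[0,0,-0.015,0,0,0,1],[0,0,-0.03,0,0,0,1],[0,0,-0.03,0,0,0,1],[0,0,-0.03,0,0,0,1]]}}

```text
time: 8.6
tool_pos: [0.6257, -0.0887, 0.0791]
tool_rot: [0.001, 0.72, 0.694, 0.0]
contact_force: [-0.7, 0.9, -1.7]
gripper_width: 0.34
```

Run:
```python
from h import *
s=manip.state();print(s["tool_pos"],s["tool_rot"],s["contact_force"],s["ft_torque"])
for n,b in (("scene",(240,110,420,240)),("top",(200,125,380,265))):
    im=manip.grab_frame(n)[:,:,::-1]; cv2.imwrite(f"pics/{n}5.png",cv2.convertScaleAbs(up(im,b),alpha=1.5))
```

```text
[ 0.62566124 -0.08874476  0.07911297] [5.68596480e-04 7.20400046e-01 6.93558468e-01 3.19499883e-04] [-0.65562473  0.86243631 -1.67436799] [-0.0266977  -0.02250748 -0.03387185]
```

View pics/scene5.png

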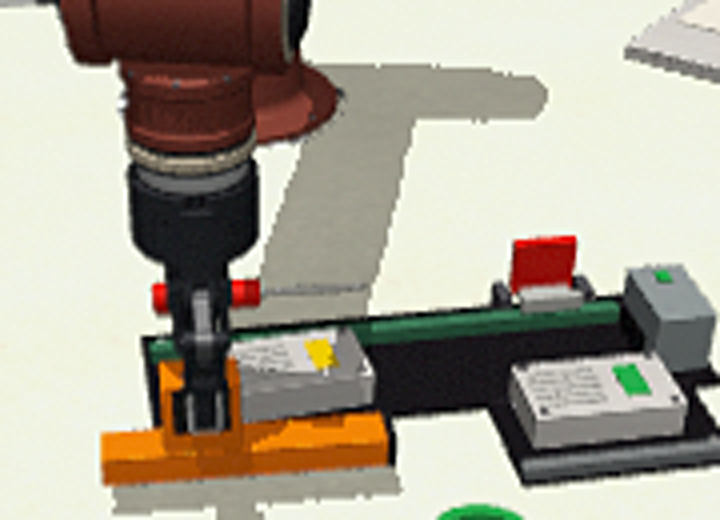

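View pics/top5.png

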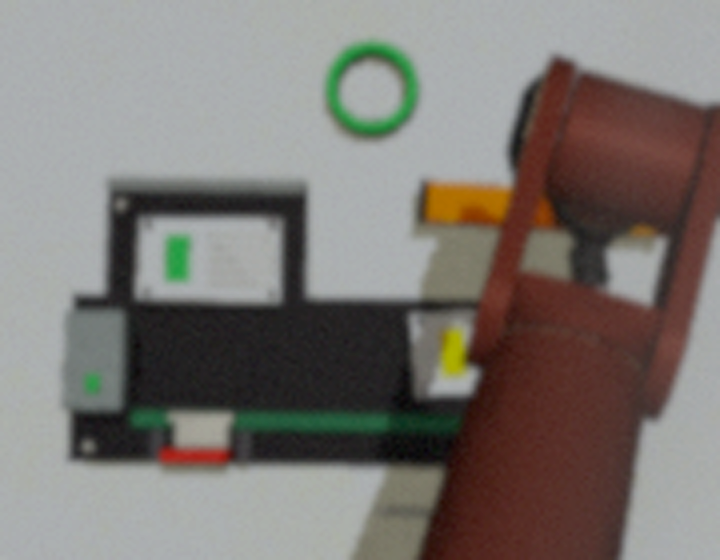

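Call:
{"op": "step_arm", "data": {"deltas": [[0.02,-0.016,0,0,0,-0.0525,1],[0.041,-0.033,0.01,0,0,-0.0525,1],[0.041,-0.033,0.0196,0,0,-0.0525,1],[0.041,-0.033,0.0196,0,0,-0.0525,1]]}}

```text
time: 9.1
tool_pos: [0.5919, -0.0458, 0.0562]
tool_rot: [-0.002, 0.702, 0.712, -0.001]
contact_force: [0.3, 0.2, -2.0]
gripper_width: 0.337
```

Call:
{"op": "step_arm", "data": {"deltas": [[0,0,-0.0035,0,0,0,1],[0,0,-0.0035,0,0,0,1],[0,-0.006,-0.0035,0,0,0,1],[0,-0.012,-0.0035,0,0,0,1],[0,-0.016,-0.0035,0,0,0,1],[0,-0.02,-0.0035,0,0,0,1],[0,-0.024,-0.0035,0,0,0,1],[0,-0.028,-0.0035,0,0,0,1],[0,-0.032,-0.0035,0,0,0,1],[0,-0.036,-0.0035,0,0,0,1]]}}

```text
time: 10.1
tool_pos: [0.5581, -0.047, 0.0625]
tool_rot: [0.0, 0.702, 0.712, 0.001]
contact_force: [2.4, -0.3, -1.4]
gripper_width: 0.345
```

Call:
{"op": "step_arm", "data": {"deltas": [[0,-0.003,0.002,0,0,0,1],[0,-0.006,0.002,0,0,0,1],[0,-0.009,0.002,0,0,0,1],[0,-0.009,0.002,0,0,0,1]]}}

```text
time: 10.5
tool_pos: [0.5488, -0.0471, 0.0605]
tool_rot: [0.0, 0.702, 0.712, 0.0]
contact_force: [2.8, -0.9, 0.7]
gripper_width: 0.344
```

Run:
```python
from h import *
s=manip.state();print(s["tool_pos"],s["tool_rot"],s["contact_force"],s["ft_torque"])
for n,b in (("scene",(240,110,420,240)),("top",(200,125,380,265))):
    im=manip.grab_frame(n)[:,:,::-1]; cv2.imwrite(f"pics/{n}6.png",cv2.convertScaleAbs(up(im,b),alpha=1.5))
```

```text
[ 0.54883712 -0.04708369  0.06045901] [1.40677257e-04 7.01979695e-01 7.12196937e-01 1.05932799e-04] [ 2.82483558 -0.86547873  0.70255862] [ 0.03129871 -0.44646682 -0.06393096]
```

View pics/scene6.png

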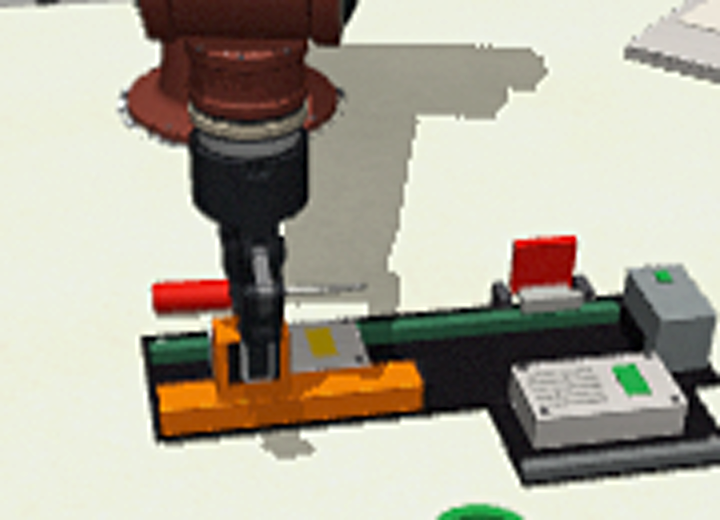

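View pics/top6.png

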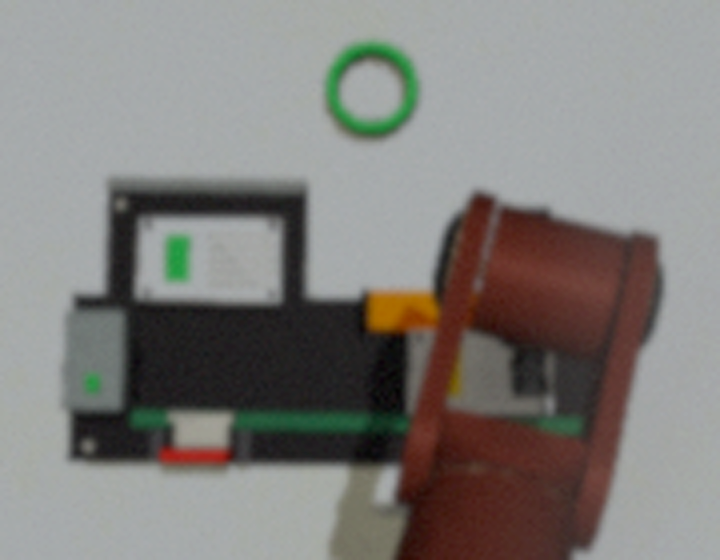

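Call:
{"op": "step_arm", "data": {"deltas": [[0,-0.0015,0,0,0,0,1],[0,-0.003,0,0,0,0,1],[0,-0.0045,0,0,0,0,1],[0,-0.0045,0,0,0,0,1]]}}

```text
time: 11.0
tool_pos: [0.5469, -0.0474, 0.0611]
tool_rot: [0.003, 0.702, 0.712, 0.002]
contact_force: [9.3, 0.8, -4.7]
gripper_width: 0.341
```

Call:
{"op": "step_arm", "data": {"deltas": [[0,-0.001,0,0,0,0,1],[0,-0.0015,0,0,0,0,1],[0,-0.0015,0,0,0,0,1],[0,-0.0015,0,0,0,0,1]]}}

```text
time: 11.4
tool_pos: [0.5466, -0.0474, 0.0616]
tool_rot: [0.004, 0.703, 0.712, 0.004]
contact_force: [11.4, 0.1, -3.6]
gripper_width: 0.343
```

Run:
```python
from h import *
s=manip.state();print(s["tool_pos"],s["tool_rot"],s["contact_force"],s["ft_torque"])
for n,b in (("scene",(240,110,420,240)),("top",(200,125,380,265))):
    im=manip.grab_frame(n)[:,:,::-1]; cv2.imwrite(f"pics/{n}7.png",cv2.convertScaleAbs(up(im,b),alpha=1.5))
```

```text
[ 0.54664412 -0.04738641  0.0616352 ] [0.00383853 0.7025152  0.71164964 0.00352862] [11.42908618  0.09119564 -3.55654163] [ 0.00741381 -2.52790255 -0.40839952]
```

View pics/top7.png

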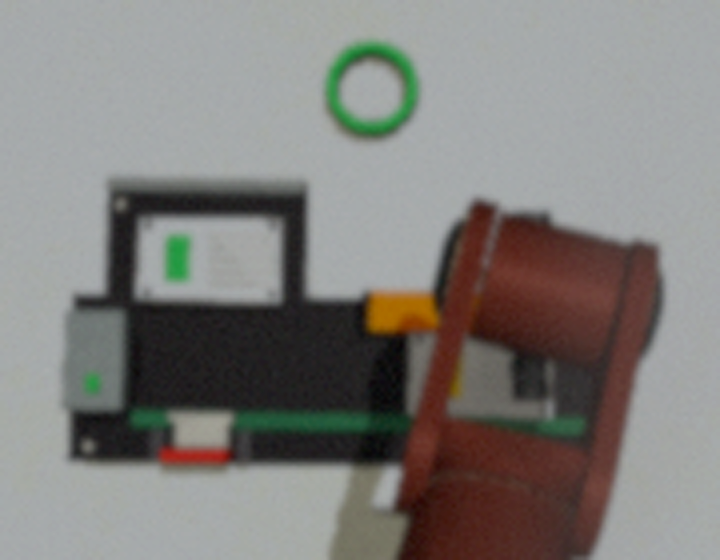

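Call:
{"op": "step_arm", "data": {"deltas": [[0,0.003,0,0,0,0,1],[0,0.01,0,0,0,0,1],[0,0.022,0,0,0,0,1],[0,0.032,0,0,0,0,1],[-0.02,0.032,0,0,0,0,1],[-0.06,0.032,0,0,0,0,1],[-0.1,0.032,0,0,0,0,1],[-0.14,0.032,0,0,0,0,1],[-0.17,0.032,0,0,0,0,1],[-0.17,0.032,0,0,0,0,1]]}}

```text
time: 12.5
tool_pos: [0.5777, -0.2205, 0.0602]
tool_rot: [0.0, 0.703, 0.711, -0.0]
contact_force: [-0.0, -0.2, -1.0]
gripper_width: 0.348
```

Run:
```python
from h import *
s=manip.state();print(s["tool_pos"],s["tool_rot"],s["contact_force"],s["ft_torque"])
im=manip.grab_frame("top"); cv2.imwrite("pics/top8.png",cv2.convertScaleAbs(up(im[:,:,::-1],(260,145,440,285)),alpha=1.5))
T=np.array([[np.cos(.0145),np.sin(.0145)],[-np.sin(.0145),np.cos(.0145)]])
def dk(p): return (T@(np.array(p)*1000-[467.9,61.4])).round(1)
print("tcp dock",dk(s["tool_pos"][:2]),"yaw-dock",2*np.arctan2(s["tool_rot"][2],s["tool_rot"][1])-np.pi/2-.0145)
```

```text
[ 0.57770045 -0.22047469  0.0602282 ] [ 4.01227345e-04  7.03313810e-01  7.10879241e-01 -4.77691841e-04] [-0.01599597 -0.17090995 -1.01168671] [-0.00100323 -0.0239776   0.0067496 ]
tcp dock [ 105.7 -283.4] yaw-dock -0.0038008115197046156
```

View pics/top8.png

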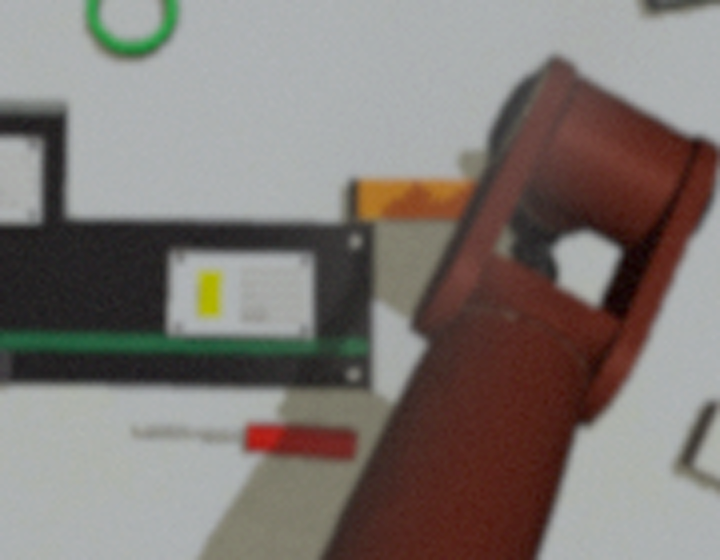

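Run:
```python
from h import *
im=manip.grab_frame("top")
T=np.array([[np.cos(.0145),np.sin(.0145)],[-np.sin(.0145),np.cos(.0145)]])
def dk(p): return (T@(np.array(p)-[467.9,61.4])).round(1)
r,w,p=mask_rect("top",im,(296,202,345,231),lambda u:(u.min(2)>70)|(u[:,:,0]-u[:,:,2]>60),0.034); print("next",dk(r[0]),r[1],r[2])
r,w,p=mask_rect("top",im,(340,185,380,205),lambda u:u[:,:,0]-u[:,:,2]>50,0.032);print("stick",[dk(q) for q in cv2.boxPoints(r)],r[2])
g=im.astype(float).mean(2)[192:196,340:356].mean(0).astype(int);print(g)
```

```text
next [ 31.8 -76.6] (64.60713195800781, 110.71604919433594) 0.9889259338378906
stick [array([  90.9, -163.3]), array([  92.1, -249.8]), array([ 120.4, -249.4]), array([ 119.1, -162.9])] 1.6705392599105835
[116 116 115 114 107  86  59  42  51  65  72  73  73  73  73  72]
```

Call:
{"op": "step_arm", "data": {"deltas": [[0,-0.04,0,0,0,-0.004,1],[0,-0.0717,0,0,0,-0.004,1],[0,-0.0717,0,0,0,-0.004,1],[0.015,-0.0717,0,0,0,-0.004,1],[0.018,-0.0717,0,0,0,-0.004,1]]}}

```text
time: 13.1
tool_pos: [0.5062, -0.1977, 0.0604]
tool_rot: [-0.0, 0.7, 0.714, 0.0]
contact_force: [0.3, -0.6, -0.9]
gripper_width: 0.342
```

Run:
```python
from h import *
s=manip.state();print(s["contact_force"],s["ft_torque"])
im=manip.grab_frame("top"); cv2.imwrite("pics/top9.png",cv2.convertScaleAbs(up(im[:,:,::-1],(260,165,400,265),5),alpha=1.6))
im=manip.grab_frame("scene"); cv2.imwrite("pics/scene9.png",cv2.convertScaleAbs(up(im[:,:,::-1],(200,110,360,230),5),alpha=1.4))
T=np.array([[np.cos(.0145),np.sin(.0145)],[-np.sin(.0145),np.cos(.0145)]])
def dk(p): return (T@(np.array(p)*1000-[467.9,61.4])).round(1)
print("tcp dock",dk(s["tool_pos"][:2]),s["tool_pos"][2],"yaw-dock",2*np.arctan2(s["tool_rot"][2],s["tool_rot"][1])-np.pi/2-.0145)
```

```text
[ 0.30144952 -0.6486319  -0.8524662 ] [-0.03433358 -0.000965    0.03473588]
tcp dock [  34.5 -259.6] 0.060393764141989235 yaw-dock 0.006001519786737531
```

View pics/top9.png

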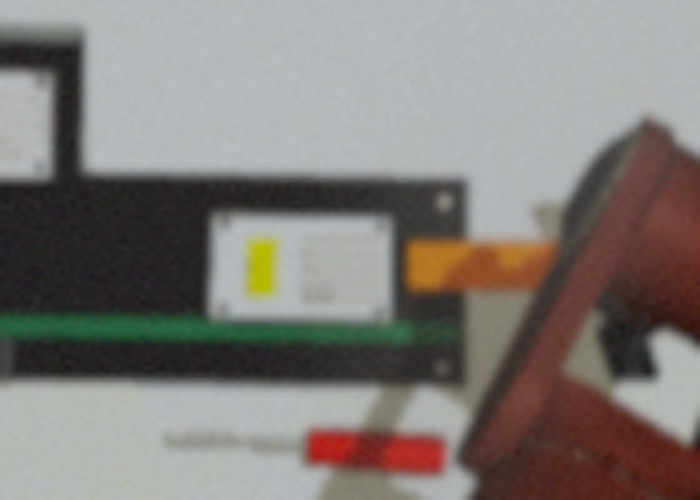

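View pics/scene9.png

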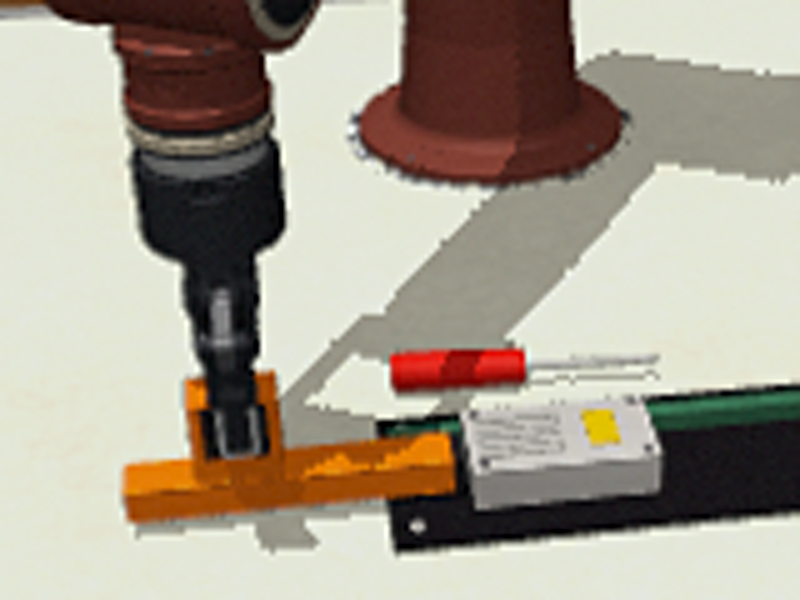

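Call:
{"op": "step_arm", "data": {"deltas": [[0.003,0,0,0,0,0,1],[0.006,0,0,0,0,0,1],[0.011,0,0,0,0,0,1],[0.017,0,0,0,0,0,1],[0.023,0,0,0,0,0,1],[0.029,-0.0003,0,0,0,0,1],[0.035,-0.0005,0,0,0,0,1],[0.041,-0.0007,0,0,0,0,1],[0.047,-0.0009,0,0,0,0,1],[0.053,-0.001,0,0,0,0,1],[0.06,-0.001,0,0,0,0,1],[0.067,-0.001,0,0,0,0,1],[0.074,-0.001,0,0,0,0,1],[0.08,-0.001,0,0,0,0,1]]}}

```text
time: 14.6
tool_pos: [0.5029, -0.1191, 0.0602]
tool_rot: [-0.0, 0.7, 0.714, -0.0]
contact_force: [1.8, -4.1, -0.7]
gripper_width: 0.344
```

```bash
cat > look.py <<'E'
from h import *
import sys
k=sys.argv[1]; bx=tuple(map(int,sys.argv[2:6]))
s=manip.state();print(s["contact_force"],s["ft_torque"])
im=manip.grab_frame("top"); cv2.imwrite(f"pics/top{k}.png",cv2.convertScaleAbs(up(im[:,:,::-1],(200,165,360,265),5),alpha=1.6))
T=np.array([[np.cos(.0145),np.sin(.0145)],[-np.sin(.0145),np.cos(.0145)]])
def dk(p): return (T@(np.array(p)*1000-[467.9,61.4])).round(1)
print("tcp dock",dk(s["tool_pos"][:2]),s["tool_pos"][2],"yaw-dock",2*np.arctan2(s["tool_rot"][2],s["tool_rot"][1])-np.pi/2-.0145)
r,w,p=mask_rect("top",im,bx,lambda u:((u.min(2)>70)|((u[:,:,1]-u[:,:,2]>60)&(u[:,:,0]-u[:,:,1]<30))),0.034); print("next",dk(np.array(r[0])/1000),r[1],r[2]-.83)
E
python3 look.py 10 265 200 342 231
```

```text
[ 1.82301744 -4.08408093 -0.73401535] [-0.72319378 -0.44743791 -0.30364453]
tcp dock [  32.4 -181. ] 0.06018007017274489 yaw-dock 0.004177184887211595
next [32.3 -1.9] (65.06327819824219, 109.7024917602539) 0.7921673488616944
```

View pics/top10.png

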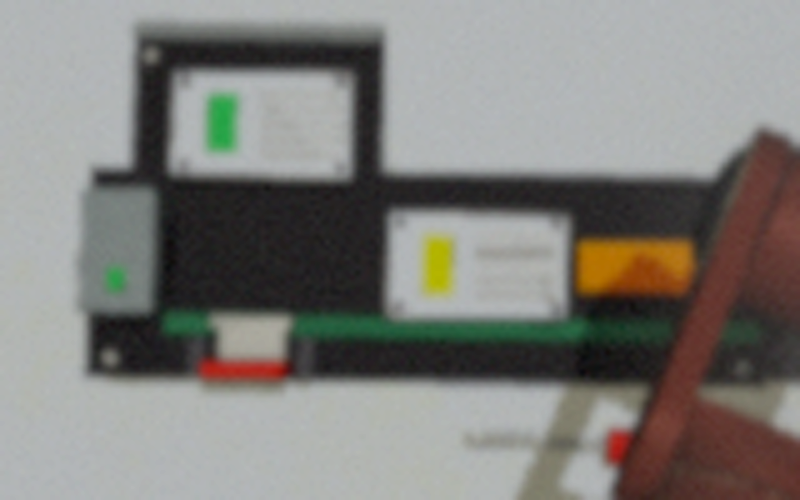

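Call:
{"op": "step_arm", "data": {"deltas": [[0.004,0,0,0,0,0.002,1],[0.01,0,0,0,0,0.003,1],[0.016,0,0,0,0,0.003,1],[0.022,0,0,0,0,0.003,1],[0.028,0,0,0,0,0.003,1],[0.034,0,0,0,0,0.003,1],[0.04,0,0,0,0,0.003,1],[0.046,0,0,0,0,0.003,1],[0.052,0,0,0,0,0.003,1],[0.058,0,0,0,0,0.003,1],[0.064,0,0,0,0,0.003,1],[0.07,0,0,0,0,0.003,1],[0.075,0,0,0,0,0.003,1]]}}

```text
time: 15.95
tool_pos: [0.5015, -0.0442, 0.0601]
tool_rot: [-0.0, 0.702, 0.713, -0.0]
contact_force: [-0.1, -3.0, -0.8]
gripper_width: 0.341
```

```bash
python3 look.py 11 235 201 315 231
```

```text
[-0.05339155 -3.00437903 -0.79088996] [-0.50505454 -0.10577292 -0.04439726]
tcp dock [  32.  -106.1] 0.06013035050408497 yaw-dock 0.001164544091648968
next [28.1 87.2] (71.0575942993164, 139.6138916015625) 0.8199947309494019
```

View pics/top11.png

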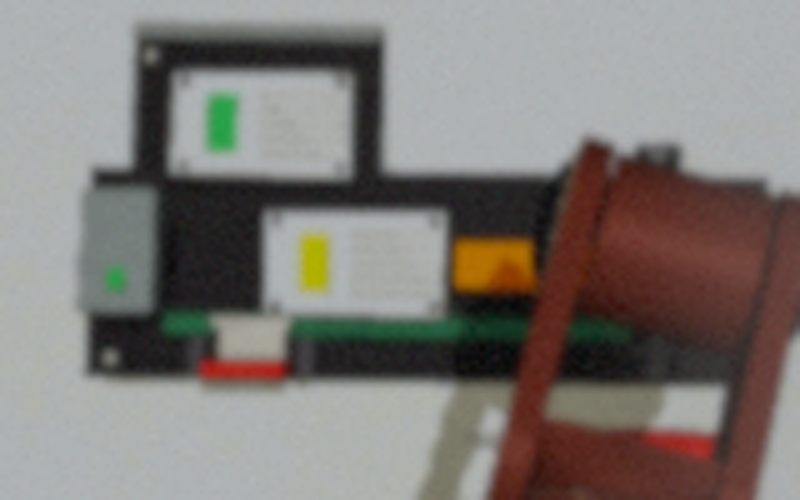

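Call:
{"op": "step_arm", "data": {"deltas": [[0.004,-0.0003,0,0,0,0,1],[0.01,-0.0005,0,0,0,0,1],[0.016,-0.0007,0,0,0,0,1],[0.022,-0.001,0,0,0,0,1],[0.028,-0.001,0,0,0,0,1],[0.034,-0.001,0,0,0,0,1],[0.04,-0.001,0,0,0,0,1],[0.045,-0.001,0,0,0,0,1],[0.05,-0.001,0,0,0,0,1],[0.053,-0.001,0,0,0,0,1],[0.055,-0.001,0,0,0,0,1]]}}

```text
time: 17.1
tool_pos: [0.4998, 0.0104, 0.0603]
tool_rot: [0.0, 0.702, 0.713, 0.0]
contact_force: [2.4, -4.1, -1.5]
gripper_width: 0.342
```

Call:
{"op": "step_arm", "data": {"deltas": [[0.002,0,0,0,0,0,1],[0.004,0,0,0,0,0,1],[0.006,0,0,0,0,0,1],[0.006,0,0,0,0,0,1]]}}

```text
time: 17.5
tool_pos: [0.4995, 0.0165, 0.0601]
tool_rot: [-0.0, 0.702, 0.713, 0.0]
contact_force: [1.8, -3.1, -1.8]
gripper_width: 0.338
```

Call:
{"op": "step_arm", "data": {"deltas": [[0.002,0,0,0,0,0,1],[0.004,0,0,0,0,0,1],[0.004,0,0,0,0,0,1]]}}

```text
time: 17.8
tool_pos: [0.4998, 0.0178, 0.061]
tool_rot: [0.002, 0.701, 0.713, -0.002]
contact_force: [-0.2, -12.4, 1.8]
gripper_width: 0.342
```

```bash
python3 look.py 12 232 201 290 231
```

```text
[ -0.20956872 -12.41632555   1.78971311] [-2.08843136e+00  9.53270066e-04 -1.51732377e-02]
tcp dock [ 31.2 -44.1] 0.06101173669087018 yaw-dock 0.0025864285169527445
next [ 28.2 135.1] (73.14802551269531, 110.30130004882812) 0.25073735237121586
```

View pics/top12.png

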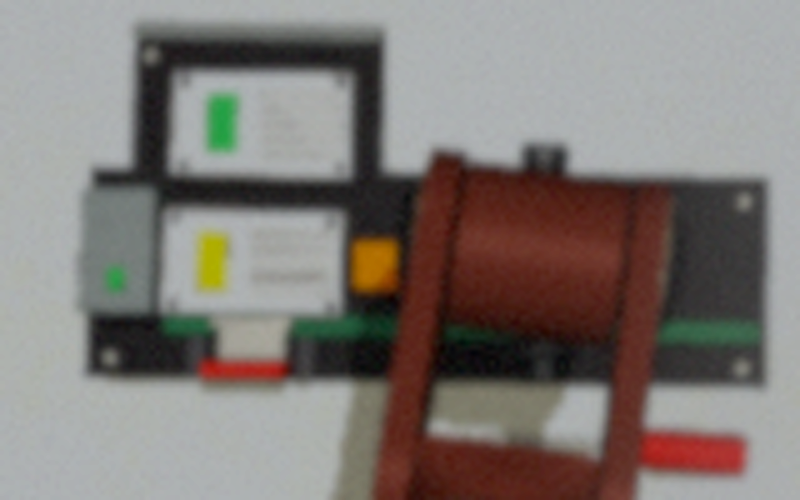

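Home against the head at 12 N with the unit square. Now I retract the stick and carry it back to its starting place.

Call:
{"op": "step_arm", "data": {"deltas": [[-0.003,0,0,0,0,0,1],[-0.01,0,0,0,0,0,1],[-0.03,0,0,0,0,0,1],[-0.06,0,-0.01,0,0,0,1],[-0.09,0,-0.03,0,0,0,1],[-0.11,0.02,-0.05,0,0,0,1],[-0.11,0.06,-0.05,0,0,0,1],[-0.11,0.1,-0.05,0,0,0,1],[-0.11,0.128,-0.04,0,0,0,1],[-0.11,0.128,-0.01,0,0,0,1],[-0.11,0.128,0.002,0,0,0,1],[-0.11,0.128,0.006,0,0,0,1],[-0.11,0.128,0.006,0,0,0,1]]}}

```text
time: 19.15
tool_pos: [0.6279, -0.0874, 0.0531]
tool_rot: [-0.001, 0.702, 0.713, -0.001]
contact_force: [-0.1, -0.6, -1.6]
gripper_width: 0.349
```

Run:
```python
from h import *
s=manip.state();print(s["tool_pos"],s["tool_rot"],s["contact_force"],s["ft_torque"])
for n,b in (("scene",(240,110,420,240)),("top",(200,125,380,265))):
    im=manip.grab_frame(n)[:,:,::-1]; cv2.imwrite(f"pics/{n}13.png",cv2.convertScaleAbs(up(im,b),alpha=1.5))
```

```text
[ 0.62787006 -0.08738546  0.05312861] [-1.29603786e-03  7.01598156e-01  7.12571426e-01 -5.57290193e-04] [-0.1006937  -0.64035767 -1.63430874] [-0.01949295 -0.02859525  0.05355845]
```

View pics/scene13.png

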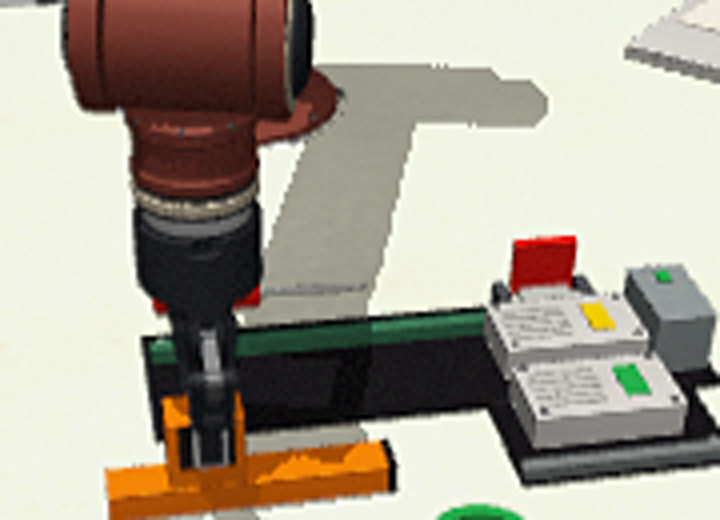

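View pics/top13.png

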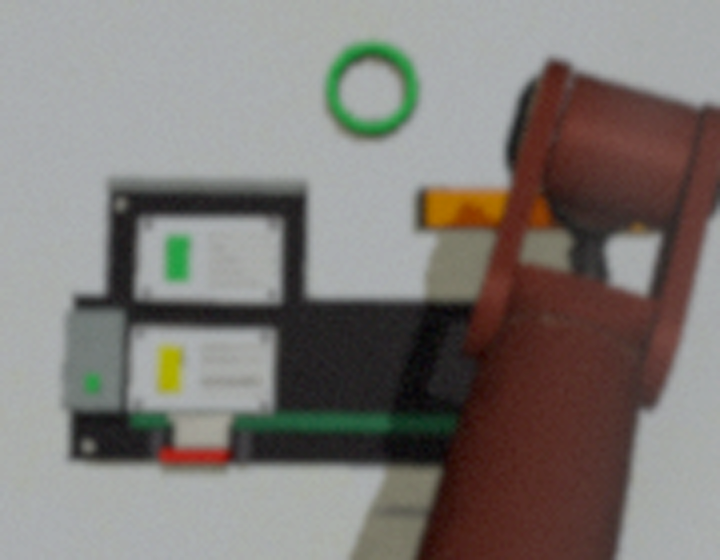

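Stick over clear table, a few mm up (TCP z 53 mm against ~50 when standing). I lower it the last bit.

Call:
{"op": "step_arm", "data": {"deltas": [[0,0,0.001,0,0,0,1],[0,0,0.002,0,0,0,1],[0,0,0.003,0,0,0,1],[0,0,0.0035,0,0,0,1],[0,0,0.0035,0,0,0,1]]}}

```text
time: 19.75
tool_pos: [0.6292, -0.0878, 0.0507]
tool_rot: [-0.0, 0.702, 0.713, -0.0]
contact_force: [0.3, 0.4, -2.3]
gripper_width: 0.341
```

Call:
{"op": "step_arm", "data": {"deltas": [[0,0,0.001,0,0,0,1],[0,0,0.0015,0,0,0,1],[0,0,0.002,0,0,0,1],[0,0,0.002,0,0,0,1]]}}

```text
time: 20.15
tool_pos: [0.6295, -0.0878, 0.0498]
tool_rot: [0.0, 0.702, 0.713, 0.0]
contact_force: [-2.6, -0.2, 5.2]
gripper_width: 0.342
```

Call:
{"op": "step_arm", "data": {"deltas": [[0,0,0,0,0,0,0.1],[0,0,0,0,0,0,-0.2],[0,0,0,0,0,0,-1],[0,0,0,0,0,0,-1],[0,0,0,0,0,0,-1],[0,0,0,0,0,0,-1],[0,0,-0.03,0,0,0,-1],[0,0,-0.06,0,0,0,-1],[0,0,-0.1,0,0,0,-1],[0,0,-0.14,0,0,0,-1],[-0.05,-0.1,-0.14,0,0,0,-1],[-0.15,-0.15,-0.14,0,0,0,-1],[-0.25,-0.15,-0.14,0,0,0,-1],[-0.3,-0.15,-0.14,0,0,0,-1],[-0.3,-0.15,-0.14,0,0,0,-1],[-0.3,-0.15,-0.14,0,0,0,-1]]}}

```text
time: 21.75
tool_pos: [0.4962, -0.3433, 0.189]
tool_rot: [0.0, 0.702, 0.713, 0.0]
contact_force: [1.3, -0.9, -0.4]
gripper_width: 0.995
```

```bash
python3 look.py 14 232 203 275 229
python3 - <<'E'
from h import *
for n,b in (("scene",(240,130,420,260)),("top",(200,125,380,265))):
    im=manip.grab_frame(n)[:,:,::-1]; cv2.imwrite(f"pics/{n}15.png",cv2.convertScaleAbs(up(im,b),alpha=1.5))
im=im[:,:,::-1]
T=np.array([[np.cos(.0145),np.sin(.0145)],[-np.sin(.0145),np.cos(.0145)]])
def dk(p): return (T@(np.array(p)-[467.9,61.4])).round(1)
r,w,p=mask_rect("top",im,(230,176,274,204),lambda u:u.min(2)>70,0.034); print("done",dk(r[0]),r[1:])
r,w,p=mask_rect("top",im,(230,203.0.__int__(),274,227),lambda u:u.min(2)>82,0.034); print("next",dk(r[0]),r[1:])
r,w,p=mask_rect("top",im,(295,165,372,190),lambda u:u[:,:,0]-u[:,:,2]>50,0.022); print("stick",dk(r[0]),r[1:])
r,w,p=mask_rect("top",im,(230,230,265,245),lambda u:(u[:,:,0]-u[:,:,2]>45)&(u[:,:,0]-u[:,:,1]>45),0.067); print("tab",dk(r[0]))
E
```

```text
[ 1.25005481 -0.86564826 -0.37578318] [ 0.02767583 -0.07236306 -0.01648617]
tcp dock [  22.4 -405.1] 0.1890337158683328 yaw-dock 0.0010224630718000515
next [ 31.5 134.8] (67.2976303100586, 110.71810913085938) 0.8122957181930542
done [115.9 131.3] ((66.36585235595703, 110.94831848144531), 1.6647744178771973)
next [ 34.2 135.1] ((60.50943374633789, 109.4747085571289), 1.6433037519454956)
stick [ 162.3 -123.6] ((34.85419464111328, 183.39988708496094), 1.6844340562820435)
tab [-31.3 133.5]
```

View pics/scene15.png

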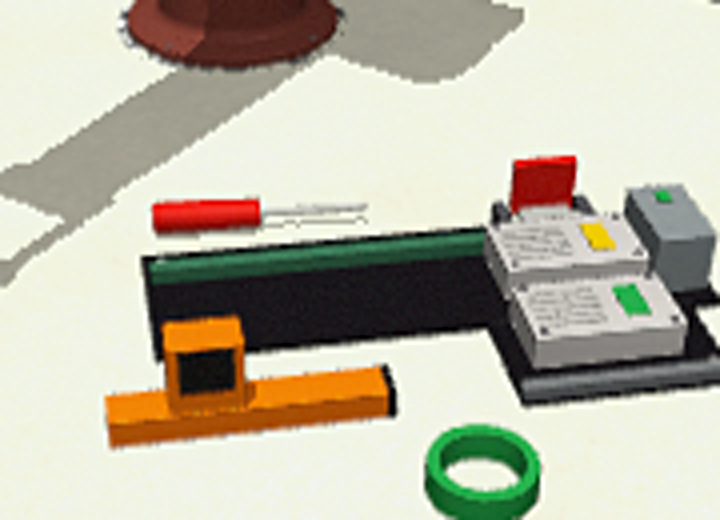

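View pics/top15.png

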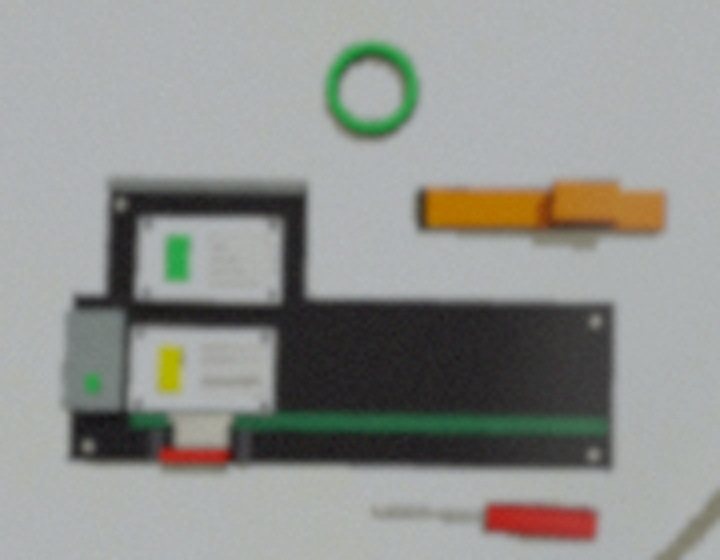

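Run:
```python
from plant import manip
print(manip.job_done())
```

```text
the job is handed in; nothing more can be done
None
```

The job is done and handed in at about 22 s of the 67 s allowed; no verdict was reported.

**What I did**
1. Pressed the red tab with the closed fingers to its hard stop, where the force jumped to 15 N. The finished unit slid onto the shelf, and the ejector sprang back when I withdrew.
2. Gripped the stick and pressed the next unit flat on the fence with the shoe's long side, at 11 N. It then measured at dock x 31.8 mm and square.
3. Fed it along the fence with the nose until it stopped on the contact head at 12 N.
4. Stood the stick back on the table near its starting place and moved the arm away.

**Last checks, from the camera, in the dock frame**

| Item | Measured | Needed |
|---|---|---|
| Next unit, y | about 135 mm | above 130 mm |
| Next unit, x | 31.5 and 34.2 mm | below 36 mm |
| Next unit, angle to fence | about 0.014 rad | below 0.05 rad |
| Finished unit, x / y | 116 / 131 mm | 103–150 / 90–180 mm |
| Ejector tab | at its starting position | at rest |
| Stick | upright, about 55 mm clear of the deck | upright, touching nothing |

- **Disagreement:** the two readings for the next unit's distance from the fence differ by 2.7 mm because I used different mask thresholds. The pusher sits against the unit in the picture, so the masks partly merge. Both readings are within the limit.
- **Bystanders:** the tape and screwdriver showed no movement in the pictures. The can and carton were outside my last close-up views, so I did not check them; the arm's path did not go near them.

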